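# Pop out the round pacifier case and trap it on the chute

### The job

Two pop-up dispensers stand on the dresser. On the one that holds the round pacifier case, press the ejector plate with one fingertip so that the case pops out, and trap the case with the other finger on the open chute, clear of its nest, before it slides off the foot; let the ejector, not your fingers, bring it out, and do not pick it up. Finish while still holding it lightly at rest on the chute with the finger, leaving the square case's dispenser and everything else on the dresser alone.

Things in the scene. Friction and masses are not known exactly. Their poses are not given: they have to be found in the camera images.
- case_round: round pacifier case, a closed beige plastic disc 46 mm across and 25 mm high with a slightly domed top, about 0.12 kg, loose and slippery. Origin at the centre of its underside, z along its own axis (square to the chute floor). At the start it lies in the nest at chute x = +24 mm.
- case_square: square pacifier case of the same beige plastic, 46 x 46 x 24 mm, origin at the centre of its underside, in the nest of the other dispenser. To stay there.
- unit_round: wood and white plastic pop-up dispenser holding the round case; fixed base board 185 x 122 mm. Origin on the dresser, z up; board y -45 to +77 mm. Its chute descends to its own -x, towards the robot within about 20 degrees. Chute walls: 50 mm apart inside, 4 thick, 12 above the floor. Same make as the square case's unit, told apart only by the case; either may be left or right.
- chute_round: white chute of that unit, slope 0.36 rad. Origin on its floor, mid-width, at the nest's edge, 75 mm above the dresser, 30 mm in +x of the unit's origin. x uphill, y to the unit's +y, z square out of the floor. Floor from x = 0 to the open foot at x = -125 mm (31 mm above the dresser). Nest: x = 0 to +52 mm, sunk 6 mm below the floor.
- plate_round (a point): top centre of that unit's level aluminium ejector plate, 60 (unit x) by 36 mm (unit y), beside the chute: 52 mm in +y of its mid-line, 50 mm in -x of the unit's origin. Top 67 mm above the dresser at rest, 55 mm fully pressed; the chute floor beside it (chute x = -85 mm) is 45 mm above the dresser.
- eject_round (a joint): how far the ejector plate is pressed down, 0 to 0.012 m; spring return, 2 N to start, about 8 N fully down. It lifts the nest's bottom 0.8 times as far; past about 0.0075 m the case clears the nest's edge and at once slides down the chute by itself, off the foot within about half a second unless blocked.
- unit_square: wood and white plastic pop-up dispenser holding the square case; fixed base board 185 x 122 mm. Origin on the dresser, z up; board y -45 to +77 mm. Its chute descends to its own -x, towards the robot within about 20 degrees. Chute walls: 50 mm apart inside, 4 thick, 12 above the floor. Same make as the round case's unit, told apart only by the case; either may be left or right.
- chute_square: white chute of that unit, slope 0.36 rad. Origin on its floor, mid-width, at the nest's edge, 75 mm above the dresser, 30 mm in +x of the unit's origin. x uphill, y to the unit's +y, z square out of the floor. Floor from x = 0 to the open foot at x = -125 mm (31 mm above the dresser). Nest: x = 0 to +52 mm, sunk 6 mm below the floor.
- plate_square (a point): top centre of that unit's level aluminium ejector plate, 60 (unit x) by 36 mm (unit y), beside the chute: 52 mm in +y of its mid-line, 50 mm in -x of the unit's origin. Top 67 mm above the dresser at rest, 55 mm fully pressed; the chute floor beside it (chute x = -85 mm) is 45 mm above the dresser.
- eject_square (a joint): how far the ejector plate is pressed down, 0 to 0.012 m; spring return, 2 N to start, about 8 N fully down. It lifts the nest's bottom 0.8 times as far; past about 0.0075 m the case clears the nest's edge and at once slides down the chute by itself, off the foot within about half a second unless blocked.
- pacifier1: pacifier, 44 mm shield lying flat, teat up, 36 mm tall, in a compartment of the divided wooden tray (125 x 125 x 30 mm, two by two) between the dispensers. Origin under the shield's centre. Leave alone.
- pacifier2: pacifier, 44 mm shield lying flat, teat up, 36 mm tall, in a compartment of the divided wooden tray (125 x 125 x 30 mm, two by two) between the dispensers. Origin under the shield's centre. Leave alone.
- pacifier3: pacifier, 44 mm shield lying flat, teat up, 36 mm tall, in a compartment of the divided wooden tray (125 x 125 x 30 mm, two by two) between the dispensers. Origin under the shield's centre. Leave alone.
- pacifier4: pacifier, 44 mm shield lying flat, teat up, 36 mm tall, in a compartment of the divided wooden tray (125 x 125 x 30 mm, two by two) between the dispensers. Origin under the shield's centre. Leave alone.
- cup: white ceramic cup, 72 mm across the rim, 85 mm tall, standing on the robot's left. Origin under its centre. Leave alone.
- tin: closed aluminium tin, 72 mm across, 52 mm tall, behind the tray. Origin under its centre. Leave alone.
- bottle: feeding bottle, 56 mm across, 150 mm tall, standing on the robot's right. Origin under its centre. Leave alone.
There are look-alikes about, which are no part of the job. What is shaped like the unit_round but green or purple is not meant.

How it is judged (in metres and radians):
On the way, in this order (a step that is already met when the one before it is completed fails the run):
1. the round case's ejector plate is pressed by the fingers, the case still in its nest (value of joint eject_round above 0.005 m and contact force between the fingers and eject_round above 0.5 N and x of case_round in the frame of chute_round above 0.01 m).
2. the case has come out onto the chute and a finger stops it there (x of case_round in the frame of chute_round between -0.105 and -0.023 m and contact force between the fingers and case_round above 0.03 N and linear speed of case_round below 0.03 m/s), for 0.2 s.
At the end, for the whole second after the job is handed in: The round case lies flat (within 6 mm) and at rest (under 20 mm/s) on its chute, its centre 23 to 105 mm downhill of the nest's edge, that is wholly out of the nest and not hanging far over the foot, kept there by a finger touching it with 0.03 to 8 N; the other ejector is not pressed (x of case_round in the frame of chute_round between -0.105 and -0.023 m and z of case_round in the frame of chute_round between -0.004 and 0.006 m and contact force between the fingers and case_round between 0.03 and 8 N and linear speed of case_round below 0.02 m/s and value of joint eject_square below 0.002 m); the arm keeps its last pose, push and grip.
It fails at once if the case falls off the chute (x of case_round in the frame of chute_round below -0.125 m).
It fails at once if the round case is lifted off its chute (z of case_round in the frame of chute_round above 0.02 m).
It fails at once if the fingers handle the case while it lies in its nest (contact force between the fingers and case_round above 0.3 N and x of case_round in the frame of chute_round above 0.01 m).
It fails at once if the square case's ejector is pressed or its case disturbed (value of joint eject_square above 0.004 m or distance of case_square from where it was at the start of the episode above 0.012 m).
It fails at once if a bystander is pushed or lifted by more than 20 mm or tipped (distance of any of pacifier1, pacifier2, pacifier3, pacifier4, cup, tin, bottle from where it was at the start of the episode above 0.02 m or angle between any of pacifier1, pacifier2, pacifier3, pacifier4, cup, tin, bottle's own z axis and vertical above 0.4 rad).
It also fails if it takes over 32 s, if anything falls off the work surface, if the arm or the gripper's body presses on something with over 40 N, if the wrist force passes 120 N, or if a joint passes its speed limit or range.

### The arm

A 7-joint arm with a two-finger parallel gripper is mounted at the origin on the work surface. World frame = base frame: x ahead of the robot, y to its left, z up, the work surface at z = 0. Lengths are in m, angles in degrees, forces in N, time in s.
With the tool pointing down it reaches from about 0.35 to 0.775 m from the base axis. Payload 3.1 kg.
Tool frame: the origin (TCP) lies on the centre line of the jaws, within the pads' length; the fingertips stand 17 mm ahead of it and the grasp point (between the pads) lies 2 mm behind it (robot.tip_reach is the distance from the TCP to the fingertips, in m); z points along the fingers, y is the direction in which the jaws open and shut (so a half turn about z gives the same grasp; the last joint's range is limited). The gripper opens to 85 mm and grips with 20 to 120 N. Pads are 22 mm wide; open, the fingers measure 114 mm over their backs; the gripper's body (76 mm by 85 mm) begins 54 mm behind the grasp point. The pads swing forward as they close: fully open they stand 13 mm farther back than shut.
Start: joints at [65.392, 17.813, 0.802, 86.603, -0.252, 75.585, -1.558], TCP at [0.208, -0.509, 0.248] pointing down, gripper open.
Joint ranges: [-154.91, 154.91], [-16.99, 109.72], [-72.82, 74.43], [7.12, 147.25], [-82.49, 262.49], [11.32, 116.49], [-174.64, 174.64]. Speed limits (degrees/s): [159.86, 159.86, 180, 180, 180, 180, 180].

### API

Orientations are given as [roll, pitch, yaw] about the fixed x, y, z axes, in that order (R = Rz(yaw) Ry(pitch) Rx(roll)).
In Python, from station import robot, fingers, vision, workorder, recognise gives the robot as it stands. Calls block until the motion is done:
- robot.move_to(position, orientation): joint-space move of the TCP to a pose.
- robot.line_to(position, orientation=None, velocity=0.15, f_stop=None): straight line of the TCP; orientation=None keeps the orientation; velocity is the mean speed in m/s. With f_stop (N) it stops when the force on the tool has changed by that much, and returns True; else False.
- robot.move_j(angles): joint-space move.
- fingers.gripper_to(opening, force=None): opening from 0.0 (shut) to 1.0 (fully open); force is the grip in N (None keeps the last); returns when the fingers have stopped.
- robot.pause(seconds).
- robot.inverse_kinematics(position, orientation): joint angles nearest the present ones, or None.
- vision.grab_frame(name): name is "scene" or "side" or "wrist"; returns the picture (384x512x3 uint8, red, green, blue); there is no depth.
- vision.calibration(name): a dict with "mtx" (3x3 intrinsics, pixels), "extrinsics" (4x4, takes a point from world to camera coordinates); the wrist camera has in their place "T_tool_cam" (4x4, takes a point from camera to tool coordinates, whose origin is the TCP and whose axes are the flange's). Camera axes: x right, y up, looking along -z (the intrinsics and any distortion apply to the point x, -y, -z); pixel columns grow to the right and rows downward; lengths in m; the calibration is good to about 2 mm. A picture is of the moment at which its call begins: read the wrist's pose just before it. calibration takes no time and is no camera call.
A pose or a line that the arm cannot do raises robot.PlanningError and nothing moves.
- workorder.close_job(): hands the job in, once; it reports no verdict.
Trained networks look in the newest picture that a camera, given by its name, has taken for a name from the list of things; names that differ only in an ending like _2 or _b are one class to them, and where a whole thing is asked for, a point or a joint stands for the part that bears it (a point fixed in the world has none). Each returns a list of dicts, best first, with "p" (0 to 1); they miss things now and then, are a little off and sometimes report something else, mostly with a low value. They report only what shows in the picture. A call takes as long as a camera call. They do not tell look-alikes from the thing itself.
- recognise(label, camera): "rect" ([centre column, centre row, width, height] in pixels, round what is visible of it).
Readings, each from a call of its own:
- robot.current_time_s(): time.
- robot.current_joint_positions(): joint angles.
- robot.current_dq(): joint speeds.
- robot.current_joint_torque(): joint torques, N m.
- robot.current_tool_pos(): TCP position.
- robot.current_eef_rot(): TCP orientation.
- robot.current_contact_force(): force on the tool from outside, world axes, zero at the start.
- robot.current_torque(): the same for the moment, N m.
- robot.current_finger_gap(): opening from 0.0 (shut) to 1.0 (fully open).
Only numpy, scipy, OpenCV 4.12 (cv2) and the standard library are available. Lean on these libraries where they do the work, as an engineer would, in place of code of your own. Each camera call takes 0.05 s, during which the arm holds its last target. There are 200 camera calls.

## Working session

There is one attempt and no reset: what is moved stays moved. The work goes in short steps, each a Python script; the robot and the scene stay as the last script left them, time stands still between calls to the robot, and variables do not carry over. Pictures are saved under pics/ and viewed, about 8 in all and at most 12, crops included, and the job is handed in when it is done.

```bash
mkdir -p pics; ls
python3 - <<'E'
from station import robot, fingers, vision, workorder, recognise
import cv2,numpy as np
for c in ("scene","side"):
    f=vision.grab_frame(c); cv2.imwrite(f"pics/{c}0.png",f[:,:,::-1])
    k=vision.calibration(c); print(c,np.round(k["mtx"],1).tolist(),np.round(k["extrinsics"],3).tolist(),[x for x in k])
    for l in ("case_round","case_square","unit_round","plate_round"):
        print(l,[(np.round(d["rect"]).tolist(),round(d["p"],2)) for d in recognise(l,c)])
print(robot.current_time_s(),np.round(vision.calibration("wrist")["T_tool_cam"],3).tolist(),robot.current_eef_rot(),robot.tip_reach)
a=cv2.imread("pics/scene0.png");cv2.imwrite("pics/scene0b.png",cv2.resize(a,(800,600)))
E
```

```text
pics
scene [[492.3, 0.0, 254.5], [0.0, 492.3, 189.3], [0.0, 0.0, 1.0]] [[-0.325, 0.946, 0.003, 0.171], [-0.693, -0.24, 0.68, 0.272], [0.643, 0.219, 0.733, -1.708], [0.0, 0.0, 0.0, 1.0]] ['mtx', 'extrinsics']
case_round [([181.0, 200.0, 18.0, 13.0], 0.48), ([242.0, 242.0, 14.0, 10.0], 0.41)]
case_square [([333.0, 252.0, 21.0, 15.0], 0.73), ([196.0, 207.0, 62.0, 69.0], 0.58)]
unit_round [([195.0, 207.0, 63.0, 67.0], 0.94), ([376.0, 174.0, 42.0, 56.0], 0.76), ([278.0, 177.0, 60.0, 57.0], 0.72), ([186.0, 140.0, 52.0, 53.0], 0.57), ([345.0, 228.0, 17.0, 18.0], 0.45)]
plate_round [([215.0, 187.0, 20.0, 22.0], 0.81), ([295.0, 162.0, 17.0, 17.0], 0.76), ([388.0, 153.0, 10.0, 14.0], 0.72), ([199.0, 120.0, 13.0, 16.0], 0.71)]
side [[457.5, 0.0, 262.3], [0.0, 457.5, 189.2], [0.0, 0.0, 1.0]] [[0.919, -0.395, -0.013, -0.452], [0.291, 0.654, 0.699, -0.187], [-0.267, -0.646, 0.715, -1.229], [0.0, 0.0, 0.0, 1.0]] ['mtx', 'extrinsics']
case_round [([324.0, 218.0, 16.0, 17.0], 0.64)]
case_square [([271.0, 124.0, 19.0, 18.0], 0.73)]
unit_round [([247.0, 313.0, 72.0, 84.0], 0.93), ([303.0, 237.0, 81.0, 63.0], 0.86), ([174.0, 143.0, 26.0, 30.0], 0.62), ([240.0, 195.0, 8.0, 14.0], 0.38)]
plate_round [([282.0, 223.0, 24.0, 21.0], 0.87), ([390.0, 295.0, 29.0, 47.0], 0.32)]
0.5 [[0.001, 0.959, 0.282, 0.071], [1.0, -0.001, 0.0, -0.001], [0.001, 0.282, -0.959, -0.126], [0.0, 0.0, 0.0, 1.0]] [-1.79995265e+02  2.53720569e-03  2.22256663e+01] 0.017
```

View pics/scene0b.png

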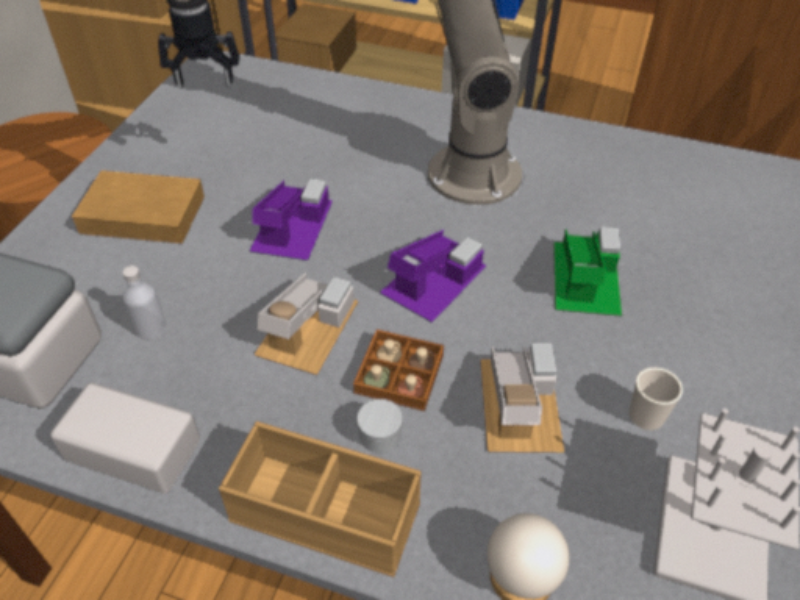

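View pics/side0.png

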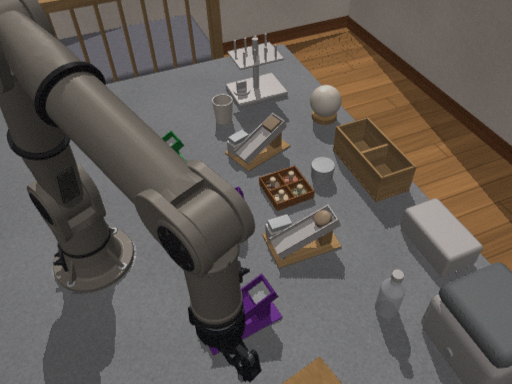

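The candidates shaped like the unit are, in 512x384 scene pixels:
- Purple at (186,140) and (278,177), and green at (376,174). These are look-alikes, so I rule them out.
- Wood/white at (334,250), which holds a square case.
- Wood/white at (195,207), which holds a round case and is the one I want. In the side view it is at (303,237).

Next I fit its pose and check it from close by.

```bash
cat > h.py <<'E'
import numpy as np,cv2
from scipy.optimize import least_squares
from scipy.spatial.transform import Rotation as Ro
from station import robot, fingers, vision, workorder, recognise
c,s=np.cos(.36),np.sin(.36)
def chute(x,y,z): return [30e-3+x*c-z*s, y, 75e-3+x*s+z*c]
PL=[-.05,.052,.067]; CASE=chute(.024,0,.007)
def toworld(q,p): return Ro.from_euler('z',q[2]).apply(np.atleast_2d(p))+[q[0],q[1],0]
def proj(K,E,w):
    p=w@E[:3,:3].T+E[:3,3]; u=p*[1,-1,-1]; u=u@K.T; return u[:,:2]/u[:,2:]
def fixed(cam): k=vision.calibration(cam); return k["mtx"],k["extrinsics"]
def wristE(pos,rot):
    T=np.eye(4);T[:3,:3]=Ro.from_euler('xyz',rot,degrees=True).as_matrix();T[:3,3]=pos
    k=vision.calibration("wrist"); return k["mtx"],np.linalg.inv(T@k["T_tool_cam"])
MODEL=np.array([[-.08,.034,.067],[-.02,.034,.067],[-.02,.07,.067],[-.08,.07,.067],
 chute(-.125,-.029,.012),chute(.052,-.029,.012),chute(.052,.029,.012),chute(-.125,.029,.012)])
def draw(img,K,E,q):
    p=np.round(proj(K,E,toworld(q,MODEL))).astype(int)
    for a in (p[:4],p[4:]): cv2.polylines(img,[a.reshape(-1,1,2)],True,(0,0,255),1)
    cc=np.array([chute(.024+.023*np.cos(t),.023*np.sin(t),.017) for t in np.linspace(0,6.28,30)])
    cv2.polylines(img,[np.round(proj(K,E,toworld(q,cc))).astype(int).reshape(-1,1,2)],True,(0,255,0),1)
E
python3 - <<'E'
from h import *
obs=[("scene",CASE,(181,200)),("scene",PL,(215,187)),("side",CASE,(323,218)),("side",PL,(282,223))]
C={k:fixed(k) for k in("scene","side")}
f=lambda q:np.ravel([proj(*C[k],toworld(q,p))[0]-o for k,p,o in obs])
r=least_squares(f,[.5,-.2,0]); print(r.x,np.round(r.fun,1)); q=r.x;np.save("q.npy",q)
im=[]
for k,(u,v) in (("scene",(195,207)),("side",(303,237))):
    a=cv2.imread(f"pics/{k}0.png");a=a.copy();draw(a,*C[k],q)
    im.append(cv2.resize(a[v-45:v+45,u-48:u+48],(400,375),interpolation=cv2.INTER_CUBIC))
cv2.imwrite("pics/crop1.png",np.hstack(im))
yaw=np.degrees(q[2]); 
for dz in (.25,):
  for y in (yaw,yaw+180):
    p=toworld(q,[-.06,.03,dz])[0]; print(p,y,robot.inverse_kinematics(p,[180,0,y]))
    p=toworld(q,[-.05,.026,.07])[0]; print(p,y,robot.inverse_kinematics(p,[180,0,y]))
E
```

```text
[ 0.53828438 -0.18545135 -0.01684359] [-0.6  0.5 -1.2 -1.4  0.6 -0.1 -1.5 -2. ]
[ 0.47879817 -0.15444504  0.25      ] -0.9650663359643719 [ 29.6200891   13.13835151 -16.61917125  93.04649423   3.87062368
  74.38003798 -78.59590281]
[ 0.48872938 -0.1586129   0.07      ] -0.9650663359643719 [ 27.39819752  24.56909083 -14.51342063 105.20094368   7.68602257
  51.17794663 -81.65074537]
[ 0.47879817 -0.15444504  0.25      ] 179.03493366403563 [ 43.88139171  15.23696559 -34.63294252  92.53683249   8.89509039
  75.00481817  96.91704342]
[ 0.48872938 -0.1586129   0.07      ] 179.03493366403563 [ 41.15914961  27.53095534 -32.79323112 104.67848055  18.24640761
  53.08842119  89.25371425]
```

View pics/crop1.png

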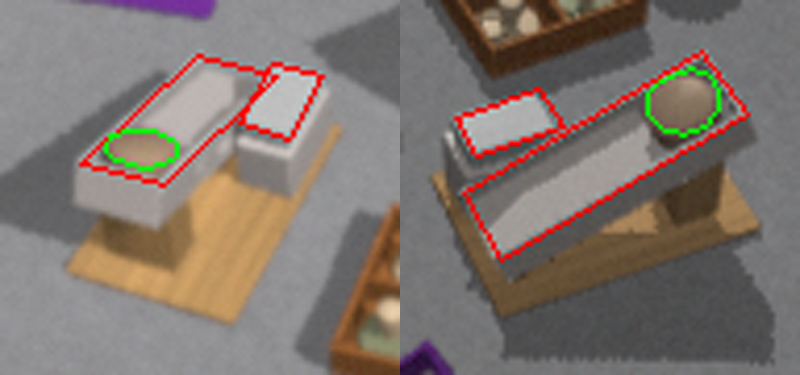

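The model outline fits the round case's unit in both views: round case at left-crop (143,150) and right-crop (683,100), with the plate beside the chute. I'm going above it to take a close look with the wrist camera.

Run:
```python
from h import *
q=np.load("q.npy");yaw=np.degrees(q[2])
fingers.gripper_to(0.45,20)
robot.move_to(toworld(q,[-.05,.026,.25])[0],[180,0,yaw])
p,r=robot.current_tool_pos(),robot.current_eef_rot()
f=vision.grab_frame("wrist");a=f[:,:,::-1].copy();cv2.imwrite("pics/w1raw.png",a);E=wristE(p,r);draw(a,*E,q);cv2.imwrite("pics/w1.png",a)
for l in("case_round","plate_round"):print(l,[(np.round(d["rect"],1).tolist(),round(d["p"],2)) for d in recognise(l,"wrist")])
print(proj(*E,toworld(q,[CASE,PL])),p,robot.current_finger_gap(),robot.current_contact_force(),robot.current_time_s())
```

```text
case_round [([285.7, 78.7, 46.4, 56.8], 0.77)]
plate_round [([232.8, 178.6, 39.3, 59.1], 0.86), ([80.7, 299.4, 21.6, 20.5], 0.72), ([362.5, 351.0, 8.8, 35.3], 0.5)]
[[283.75882919  72.12271361]
 [231.12242142 174.61863761]] [ 0.48831287 -0.16023766  0.2499384 ] 0.45188588430717086 [ 0.76374829  0.55396363 -0.63113847] 2.825
```

View pics/w1.png

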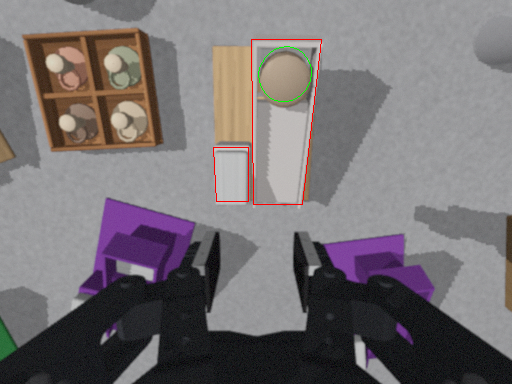

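The wrist view agrees with the model to about 2 mm: plate at (232,178), case at (285,79), fingers at about (212,260) and (302,260). I'll open the gripper to 0.5 for about 52 mm between fingertip centres, go low and check.

Run:
```python
from h import *
q=np.load("q.npy");q[0]-=.001
yaw=np.degrees(q[2]);R=[180,0,yaw]
fingers.gripper_to(0.5,20)
robot.line_to(toworld(q,[-.05,.026,.115])[0],R,velocity=.12)
p,r=robot.current_tool_pos(),robot.current_eef_rot()
f=vision.grab_frame("wrist");a=f[:,:,::-1].copy();E=wristE(p,r);draw(a,*E,q);cv2.imwrite("pics/w2.png",a)
f=vision.grab_frame("side");b=f[:,:,::-1];cv2.imwrite("pics/s2.png",cv2.resize(b[160:290,210:370],(640,520),interpolation=cv2.INTER_CUBIC))
print(p,r,toworld(q,[-.05,.026,.115]),robot.current_finger_gap(),robot.current_contact_force(),robot.current_time_s())
```

```text
[ 0.48844873 -0.15876598  0.1157901 ] [ 1.79969909e+02 -9.81167662e-02 -9.62907558e-01] [[ 0.48772938 -0.1586129   0.115     ]] 0.4980590085722313 [-0.15643972 -0.13313201  0.43352459] 4.425
```

View pics/w2.png

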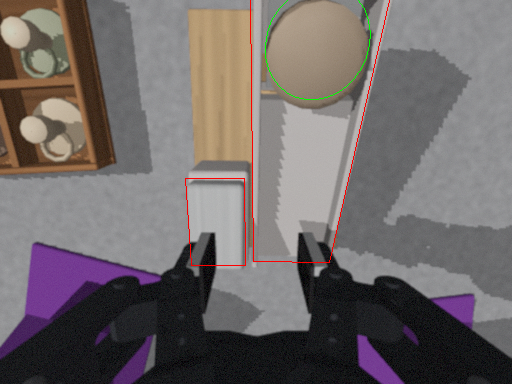

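View pics/s2.png

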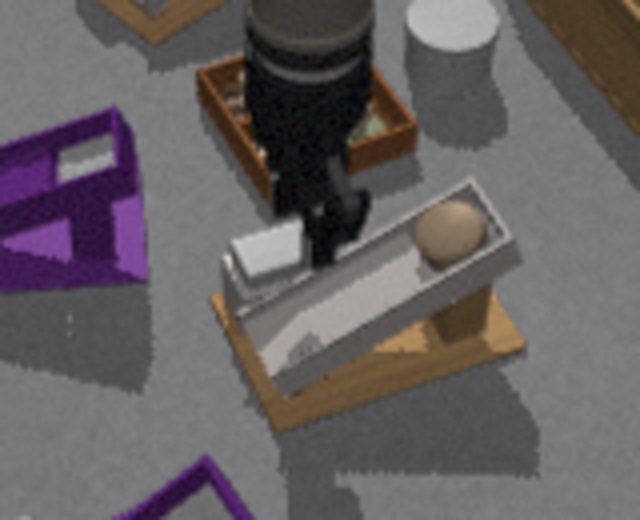

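The fingers line up: the left one at (205,240) is over the plate and the right one at (308,240) is over the chute's mid-line once parallax is allowed for. The path between case and chute finger is clear. I'll touch the plate now, then press.

Run:
```python
from h import *
q=np.load("q.npy");q[0]-=.001
R=[180,0,np.degrees(q[2])]
P=lambda z:toworld(q,[-.05,.026,z])[0]
f0=robot.current_contact_force()
hit=robot.line_to(P(.070),R,velocity=.025,f_stop=1.5)
z=robot.current_tool_pos()[2];robot.pause(.3)
print("touch",hit,robot.current_tool_pos(),robot.current_contact_force()-f0)
if hit:
    for d in (.004,.007,.0095,.0105):
        robot.line_to(P(z-d),R,velocity=.03);robot.pause(.2)
        print(d,robot.current_tool_pos()[2],np.round(robot.current_contact_force()-f0,2))
robot.pause(.5)
p,r=robot.current_tool_pos(),robot.current_eef_rot()
f=vision.grab_frame("wrist");cv2.imwrite("pics/w3.png",f[:,:,::-1])
f=vision.grab_frame("side");b=f[:,:,::-1];cv2.imwrite("pics/s3.png",cv2.resize(b[160:290,210:370],(640,520),interpolation=cv2.INTER_CUBIC))
print(robot.current_time_s())
```

```text
touch True [ 0.48752611 -0.15852422  0.08139444] [ 1.01889936 -0.93437035  2.43088874]
0.004 0.07717262060501415 [-0.47  1.04  3.92]
0.007 0.07422326479914697 [-0.79  0.62  4.39]
0.0095 0.0718177045276117 [-1.55  0.47  4.91]
0.0105 0.070873127542158 [-0.5   0.21  5.18]
8.3833
```

View pics/w3.png

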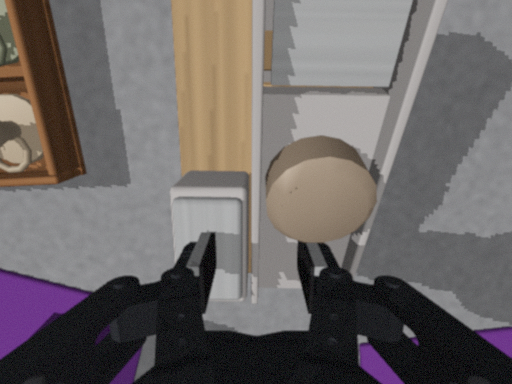

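View pics/s3.png

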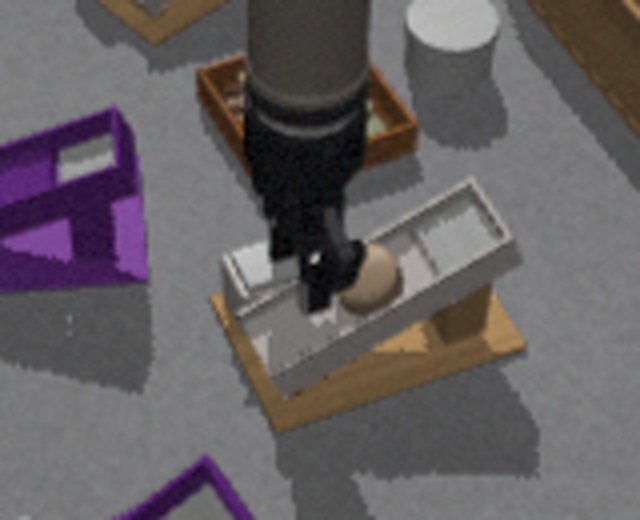

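The case is out of its nest at wrist pixel (320,190), resting against the chute finger at (315,250), and the plate is still pressed. I'll check once that it is at rest and where it lies, then hand in.

Run:
```python
from h import *
q=np.load("q.npy");q[0]-=.001
robot.pause(.4)
p,r=robot.current_tool_pos(),robot.current_eef_rot()
f=vision.grab_frame("wrist");d=recognise("case_round","wrist");E=wristE(p,r)
a=cv2.imread("pics/w3.png")[:,:,::-1]
m=np.abs(f.astype(int)-a)[110:260,255:390];print("diff mean",m.mean(),"max",m.max())
if d:
    print(d[0]); g=least_squares(lambda t:proj(*E,toworld(q,chute(t[0],t[1],.0125)))[0]-d[0]["rect"][:2],[-.05,0]);print("chute xy",g.x)
    ok=-.09<g.x[0]<-.028 and m.mean()<3
    if ok: workorder.close_job();print("closed",robot.current_time_s())
```

```text
diff mean 1.9703374485596707 max 30
{'rect': [321.2, 188.3, 108.3, 107.6], 'p': 0.67}
chute xy [-0.04220501 -0.00180655]
the job is handed in; nothing more can be done
the job is handed in; nothing more can be done
```

The round case popped out of its nest and is held at rest on its chute by one finger. I handed the job in at about 9 s on the robot's clock.

- **Choice of unit:** I used the wood-and-white dispenser on the robot's right, the one holding the round case. The purple and green look-alikes and the square case's unit were left alone.
- **Action:** One fingertip pressed the ejector plate about 10.5 mm below first touch. The other finger stood on the chute's mid-line and caught the case. The plate is still held down.
- **Last checks:**
    - The case's centre measured about 42 mm downhill of the nest's edge and 2 mm off the mid-line. The allowed range is 23 to 105 mm downhill.
    - Two wrist pictures about half a second apart showed no visible movement.
    - The last pictures showed nothing else disturbed, though they did not cover the square case's unit, the cup or the bottle.
- **Not measured directly:** I did not measure the finger's force on the case. I take it to be about 0.4 N from the case's weight on the slope. The wrist force during the press was about 5 N, mostly from the plate spring. Hand-in gave no verdict, and no check failed or disagreed.

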